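# Check a bag sealer's jaw gap with the right feeler gauge

## Robot

A 6-joint arm with a two-finger parallel gripper is mounted at the origin on the work surface. World frame = base frame: x ahead of the robot, y to its left, z up, the work surface at z = 0. Lengths are in mm, angles in rad, forces in N, time in s.
With the tool pointing down it reaches from about 275 to 750 mm from the base axis. Payload 10.2 kg.
Tool frame: the origin (TCP) lies at the very end of the fingers, on their centre line; the grasp point (between the pads) lies 19 mm behind it (ctrl.grip_depth is the distance from the TCP to the grasp point, in mm); z points along the fingers, x is the direction in which the jaws open and shut, and the axes are right-handed (so a half turn about z gives the same grasp; the last joint's range is limited). The gripper opens to 85 mm and grips with 20 to 120 N. Pads are 22 mm wide; open, the fingers measure 114 mm over their backs; the gripper's body (76 mm by 85 mm) begins 54 mm behind the grasp point. The pads swing forward as they close: fully open they stand 13 mm farther back than shut.
Start: joints at [-1.438, 0.313, 1.498, -0, 1.331, -0.223], TCP at [182.866, -492.129, 231.294] pointing down, gripper open.
Joint ranges: [-2.94, 2.94], [-0.97, 2.17], [0.19, 2.56], [-1.23, 4.37], [0.02, 3.11], [-2.88, 2.88]. Speed limits (rad/s): [2.39, 2.39, 3.01, 3.14, 3.14, 3.14].

## Interface

Orientations are given as a unit quaternion [w, x, y, z].
In Python, from rig import ctrl gives the robot as it stands.
- The arm moves only by the tool play_rows, never from a script. Its argument "motion" is a list of rows, each a list of 2 entries, a list of its own where there are three numbers: the shift along the tool's x, y, z in mm, then the turn, a rotation vector about the tool's x, y, z in degrees. A call has 1 to 20 rows; each row shifts and turns the commanded pose from where the row before left it, along the tool's axes as they then stand; what a row does not reach is not made up. A row lasts 1/12 s, in which the tool goes at most 41.7 mm and 7.16 degrees, less where a joint would pass 70% of its speed; a pose out of reach is approached as far as the arm can. A call with a gripper value outside its range is refused whole. "fingers" is the finger opening in mm, from 0 to 85.4, set as the call begins (left out, the last holds). The fingers move at their own pace and stop on an object; "squeeze" is the grip in N (left out, the last holds). Time passes only in rows, so rows that do not move let the fingers close. It gives the time, the measured TCP pose, the force and the opening at its end, in the units of the state.
- ctrl.sense(): the state, without advancing time (a new reading comes with each control period).
- ctrl.capture(name): name is "scene" or "top" or "wrist"; returns the picture (480x640x3 uint8, red, green, blue); there is no depth.
- ctrl.get_calibration(name): a dict with "K" (3x3 intrinsics, pixels), "k1" (the pictures are not rectified: a ray, as slopes to the right and down, at radius r is drawn at 1 + k1 r^2 times it, then the intrinsics apply), "R" (3x3) and "t" (3): a world point X has camera coordinates R X + t; the wrist camera has in their place "tool_from_camera" (4x4, takes a point from camera to tool coordinates, whose origin is the TCP and whose axes are the tool frame's). Camera axes: x right, y down, z forward; pixel columns grow to the right and rows downward; lengths in mm; the calibration is good to about 2 mm. A picture is of the moment at which its call begins: read the wrist's pose just before it. get_calibration takes no time and is no camera call.
- ctrl.finish_job(): hands the job in, once; it reports no verdict.
Trained networks look in the newest picture that a camera, given by its name, has taken for a name from the list of things; names that differ only in an ending like _2 or _b are one class to them, and where a whole thing is asked for, a point or a joint stands for the part that bears it (a point fixed in the world has none). Each returns a list of dicts, best first, with "p" (0 to 1); they miss things now and then, are a little off and sometimes report something else, mostly with a low value. They report only what shows in the picture. A call takes as long as a camera call. They do not tell look-alikes from the thing itself.
- ctrl.spot_in(camera, name): "position" ([column, row] as shares, 0 to 1, of the picture: columns of its width, rows of its height, amid what is visible of it).
The state is a dict: "time_s": time; "joints": joint angles; "dq": joint speeds; "tau": joint torques, N m; "eef_pos": TCP position; "ee_rot": TCP orientation; "force": force on the tool from outside, world axes, zero at the start; "wrist_torque": the same for the moment, N m; "grip_width": opening from 0.0 (shut) to 1.0 (fully open).
Only numpy, scipy, OpenCV 4.12 (cv2) and the standard library are available. Lean on these libraries where they do the work, as an engineer would, in place of code of your own. Each camera call takes 0.05 s, during which the arm holds its last target. There are 200 camera calls.

## Task

Check the jaw gap of the bag sealer: take the middle of the three feeler gauges (neither the thinnest nor the thickest) out of the white rack by its handle and slide its blade straight down into the gap at about the middle of the jaws. You should feel a light steady drag as the jaws give; keep sliding until it comes up firm with the collar down on the jaws, do not force it further, then let go and leave it standing there. Leave the other two gauges in the rack.

Things in the scene. Friction and masses are not known exactly. Their poses are not given: they have to be found in the camera images.
- gauge_mid_grip (a point): Middle gauge, to be used. Steel blade 8 mm thick, 22 wide, 45 long, tip tapered to 3 mm; above it a square collar 44 wide, 5 thick, then a black block handle 21 (x) by 34 (y), 50 tall; 120 g. Point: handle centre, 75 mm above the tip, 30 above the collar's underside; z up, x across the blade's thickness. Hangs upright by its collar in one of the white rack's 3 slots (any), 75 mm apart along y; rack top 75 mm above the bench.
- mouth (a point): Mouth of the fixed grey bag sealer: centre of the gap between two aluminium jaws 176 mm long, level with their flat tops, 110 mm up; x across the gap, y along it, z up. Gap 5 mm, flared to 21 over the top 12, 70 deep. Each jaw springs sideways (3 N, then 1.4 N/mm; 12 mm), not down: the 8 mm blade drags some 5 to 11 N, then the collar stops hard on the tops, and the jaws hold it upright.
- gauge_thin_grip (a point): Thinnest gauge. Steel blade 4 mm thick, 22 wide, 45 long, tip tapered to 3 mm; above it a square collar 36 wide, 5 thick, then a black block handle 13 (x) by 22 (y), 50 tall; 80 g. Point: handle centre; axes as for the middle gauge. Hangs in another slot of the rack; leave it there.
- gauge_thick_grip (a point): Thickest gauge. Steel blade 14 mm thick, 22 wide, 45 long, tip tapered to 3 mm; above it a square collar 56 wide, 5 thick, then a black block handle 31 (x) by 46 (y), 50 tall; 180 g. Point: handle centre; axes as for the middle gauge. Hangs in another slot of the rack; leave it there.
Not all that is in view belongs to the job. What is shaped like the part that bears gauge_mid_grip but blue is not meant.

How it is judged:
By the outcome, as a careful person would: the job done as asked, in the order asked, and still so for the second after the job is handed in, with the robot touching nothing.
It also fails if it takes over 42 s, if anything falls off the work surface, if the arm or the gripper's body presses on something with over 40 N, if the wrist force passes 120 N, or if a joint passes its speed limit or range.

## Working session

There is one attempt and no reset: what is moved stays moved. The work goes in short steps, Python scripts to look and compute and a tool call to move; the robot and the scene stay as the last step left them, time stands still between calls to the robot, and variables do not carry over. Pictures are saved under pics/ and viewed, about 8 in all and at most 12, crops included, and the job is handed in when it is done.

Besides the shell and the picture viewer there is one more tool, called as a command line: name --argument value ..., lists and objects as JSON in quotes. play_rows: Moves the arm, as the interface text tells. Its arguments: {"type":"object","properties":{"motion":{"type":"array"},"fingers":{"type":"number"},"squeeze":{"type":"number"}},"required":["motion"]}

```bash
mkdir -p pics
cat > h.py <<'E'
import numpy as np, cv2
from rig import ctrl
from scipy.spatial.transform import Rotation as Ro
def pose():
    s=ctrl.sense(); q=s['ee_rot']; T=np.eye(4)
    T[:3,:3]=Ro.from_quat([q[1],q[2],q[3],q[0]]).as_matrix(); T[:3,3]=s['eef_pos']; return T
def cam(name,T=None):
    c=ctrl.get_calibration(name)
    if name=='wrist':
        W=T@np.array(c['tool_from_camera']); R=W[:3,:3].T; t=-R@W[:3,3]
    else: R=np.array(c['R']); t=np.array(c['t'])
    return np.array(c['K']),c['k1'],R,t
def ray(C,px):
    K,k1,R,t=C; d=np.linalg.inv(K)@[px[0],px[1],1]; s=d[:2].copy()
    for _ in range(20): s=d[:2]/(1+k1*(s@s))
    v=R.T@np.r_[s,1]; return -R.T@t, v/np.linalg.norm(v)
def atz(C,px,z):
    o,v=ray(C,px); return o+v*(z-o[2])/v[2]
def proj(C,X):
    K,k1,R,t=C; p=R@np.array(X)+t; s=p[:2]/p[2]; s=s*(1+k1*(s@s)); return (K@np.r_[s,1])[:2]
def tri(rs):
    A=0;b=0
    for o,v in rs:
        M=np.eye(3)-np.outer(v,v); A=A+M; b=b+M@o
    X=np.linalg.solve(A,b); return X,[np.linalg.norm(np.cross(X-o,v)) for o,v in rs]
def save(im,f): cv2.imwrite('pics/'+f,cv2.cvtColor(im,cv2.COLOR_RGB2BGR))
E
python3 - <<'E'
from h import *
np.set_printoptions(precision=1,suppress=True)
print(ctrl.sense()); T=pose()
for n in ['scene','top','wrist']:
    im=ctrl.capture(n); save(im,n+'0.png'); C=cam(n,T)
    print(n,'cam',-C[2].T@C[3])
    for g in ['gauge_mid_grip','gauge_thin_grip','gauge_thick_grip','mouth']:
        for d in ctrl.spot_in(n,g)[:4]:
            px=np.array(d['position'])*[640,480]; print(n,g,round(d['p'],2),px,atz(C,px,110))
E
```

```text
{'time_s': 0.0, 'joints': array([-1.4,  0.3,  1.5,  0. ,  1.3, -0.2]), 'dq': array([ 0.,  0., -0.,  0.,  0.,  0.]), 'tau': array([ -0. , -41.2, -26. ,  -0. ,   0. ,   0. ]), 'eef_pos': array([ 182.8, -491.9,  230.7]), 'ee_rot': array([-0. ,  0.8, -0.6, -0. ]), 'force': array([ 0.1,  1.4, -0.5]), 'wrist_torque': array([-0., -0., -0.]), 'grip_width': 0.9956419202275745}
scene cam [937.4 333.1 627.5]
scene gauge_mid_grip 0.89 [356.8 226.7] [427.7 126.3 110. ]
scene gauge_mid_grip 0.74 [490.8 403.8] [640.1 396.7 110. ]
scene gauge_mid_grip 0.69 [328.7 270.6] [533.8 127.1 110. ]
scene gauge_mid_grip 0.66 [445.  258.9] [434.8 277.8 110. ]
scene gauge_thin_grip 0.82 [424.4 287.7] [503.1 266.9 110. ]
scene gauge_thick_grip 0.87 [375.9 274.4] [510.  193.7 110. ]
scene mouth 0.95 [201.1 223.3] [ 532.8 -113.4  110. ]
top cam [410.9  95.3 951.2]
top gauge_mid_grip 0.97 [294.3 234.7] [510.4 121.6 110. ]
top gauge_mid_grip 0.88 [290.3 183.6] [610.1 128.9 110. ]
top gauge_mid_grip 0.84 [227.7 310.1] [369.3 246.8 110. ]
top gauge_mid_grip 0.64 [156.6 201.4] [576.7 384.9 110. ]
top gauge_thin_grip 0.58 [218.  248.6] [485.  266.5 110. ]
top gauge_thick_grip 0.71 [257.2 241. ] [498.9 192.2 110. ]
top mouth 0.57 [442.1 265.3] [ 449.5 -160.2  110. ]
wrist cam [ 256.7 -464.9  374.2]
```

View pics/scene0.png

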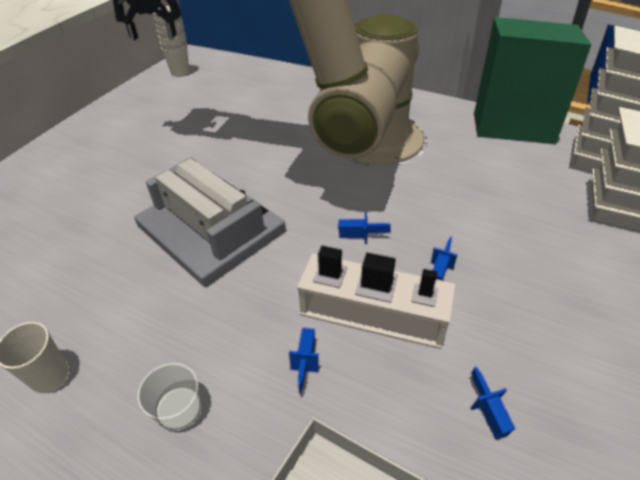

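View pics/top0.png

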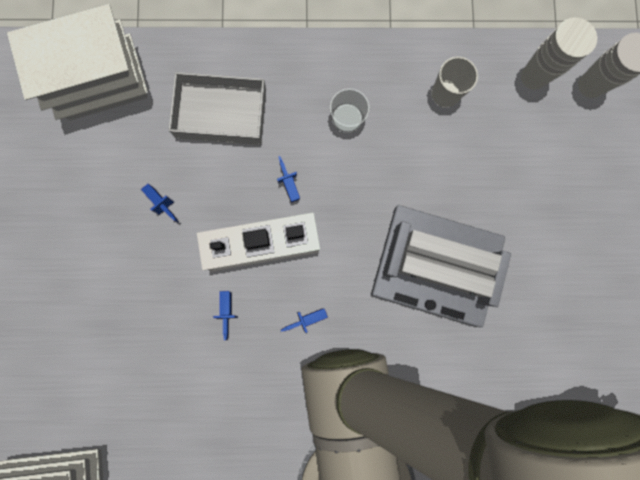

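The scene view shows the rack at about (375,300), with the handles from left to right: mid (329,262), thick (378,272) and thin (428,283). The sealer is at (205,205). The top view shows mid at (294,233), thick (257,239), thin (218,246), and the sealer jaws at about (453,263). The blue look-alikes lie loose on the bench.

```bash
cat >> h.py <<'E'
def yaw(T): return np.degrees(np.arctan2(T[1,0],T[0,0]))
def plan(tgt,yw,n,T=None):
    T=pose() if T is None else T; y0=yaw(T); dy=(yw-y0+180)%360-180; p0=T[:3,3]; st=(np.array(tgt)-p0)/n
    out=[]; 
    for i in range(n):
        a=np.radians(y0+dy*i/n); x=np.array([np.cos(a),np.sin(a),0]); y=np.array([np.sin(a),-np.cos(a),0])
        out.append([[round(float(st@x),1),round(float(st@y),1),round(float(-st[2]),1)],[0,0,round(float(-dy/n),2)]])
    print('from',p0,y0,'tilt',T[:3,2]); print(str(out).replace(' ',''))
E
python3 - <<'E'
from h import *
np.set_printoptions(precision=2,suppress=True)
c=ctrl.get_calibration('wrist'); print(np.array(c['tool_from_camera']),c['K'])
S=cam('scene');P=cam('top')
for n,a,b in [('mid',(328.7,270.6-6),(294.3,233)),('thick',(378,272),(257.2,239)),('thin',(427.5,283),(218,246)),('mouth',(204,187),(453,263))]:
    print(n,*tri([ray(S,a),ray(P,b)]))
a=atz(P,(408,254),110);b=atz(P,(497,275),110);print(a,b)
plan([400,-100,260],-12,15)
E
```

```text
[[   1.      0.      0.      0.26]
 [  -0.      0.95    0.31  -78.7 ]
 [  -0.     -0.31    0.95 -143.41]
 [   0.      0.      0.      1.  ]] [[331.     0.   322.82]
 [  0.   331.   237.51]
 [  0.     0.     1.  ]]
mid [515.56 120.11 101.83] [np.float64(1.8767420254857672), np.float64(1.8767420254857987)]
thick [502.69 193.36 107.74] [np.float64(0.8578690222471238), np.float64(0.857869022247106)]
thin [490.14 267.53 106.92] [np.float64(0.3560950435210523), np.float64(0.3560950435209479)]
mouth [ 450.89 -177.01  108.54] [np.float64(5.365545456578545), np.float64(5.365545456578582)]
[471.66 -95.53 110.  ] [ 430.03 -264.9   110.  ]
from [ 182.87 -492.14  231.31] -69.615504069511 tilt [ 0. -0. -1.]
[[[-19.5,-22.7,-1.9],[0,0,-3.84]],[[-17.9,-23.9,-1.9],[0,0,-3.84]],[[-16.3,-25.1,-1.9],[0,0,-3.84]],[[-14.5,-26.1,-1.9],[0,0,-3.84]],[[-12.8,-27.0,-1.9],[0,0,-3.84]],[[-10.9,-27.8,-1.9],[0,0,-3.84]],[[-9.0,-28.5,-1.9],[0,0,-3.84]],[[-7.1,-29.0,-1.9],[0,0,-3.84]],[[-5.1,-29.4,-1.9],[0,0,-3.84]],[[-3.2,-29.7,-1.9],[0,0,-3.84]],[[-1.2,-29.9,-1.9],[0,0,-3.84]],[[0.8,-29.9,-1.9],[0,0,-3.84]],[[2.8,-29.7,-1.9],[0,0,-3.84]],[[4.8,-29.5,-1.9],[0,0,-3.84]],[[6.8,-29.1,-1.9],[0,0,-3.84]]]
```

Run:
```python
from h import *
plan([435,-235,250],-13,11)
```

```text
from [ 182.86516571 -492.13573575  231.30983616] -69.615504069511 tilt [ 3.04130214e-05 -3.93539356e-05 -9.99999999e-01]
[[[-13.9,-29.6,-1.7],[0,0,-5.15]],[[-11.2,-30.8,-1.7],[0,0,-5.15]],[[-8.4,-31.6,-1.7],[0,0,-5.15]],[[-5.5,-32.3,-1.7],[0,0,-5.15]],[[-2.6,-32.6,-1.7],[0,0,-5.15]],[[0.3,-32.7,-1.7],[0,0,-5.15]],[[3.3,-32.6,-1.7],[0,0,-5.15]],[[6.2,-32.2,-1.7],[0,0,-5.15]],[[9.0,-31.5,-1.7],[0,0,-5.15]],[[11.8,-30.5,-1.7],[0,0,-5.15]],[[14.5,-29.4,-1.7],[0,0,-5.15]]]
```

play_rows --motion '[[[-13.9,-29.6,-1.7],[0,0,-5.15]],[[-11.2,-30.8,-1.7],[0,0,-5.15]],[[-8.4,-31.6,-1.7],[0,0,-5.15]],[[-5.5,-32.3,-1.7],[0,0,-5.15]],[[-2.6,-32.6,-1.7],[0,0,-5.15]],[[0.3,-32.7,-1.7],[0,0,-5.15]],[[3.3,-32.6,-1.7],[0,0,-5.15]],[[6.2,-32.2,-1.7],[0,0,-5.15]],[[9.0,-31.5,-1.7],[0,0,-5.15]],[[11.8,-30.5,-1.7],[0,0,-5.15]],[[14.5,-29.4,-1.7],[0,0,-5.15]],[[0,0,0],[0,0,0]],[[0,0,0],[0,0,0]]]' --fingers 85

```text
time_s: 1.83
eef_pos: [435.6, -234.0, 250.0]
ee_rot: [0.0, 0.994, -0.112, -0.0]
force: [-0.2, -0.2, -0.6]
grip_width: 0.999
```

Run:
```python
from h import *
np.set_printoptions(precision=2,suppress=True)
T=pose(); im=ctrl.capture('wrist'); save(im,'w1.png'); np.save('T1.npy',T); C=cam('wrist',T)
for d in ctrl.spot_in('wrist','mouth'):
    px=np.array(d['position'])*[640,480]; print(d['p'],px,atz(C,px,110))
s=ctrl.sense(); print(s['time_s'],s['force'],s['dq'])
plan([505,50,250],10,10)
```

```text
0.73 [327.49 132.91] [ 455.44 -160.53  110.  ]
1.9333 [-0.2  -0.22  0.25] [-0.02 -0.    0.    0.   -0.   -0.  ]
from [ 434.62 -235.4   249.88] -13.030882799384635 tilt [-0. -0. -1.]
[[[0.4,-29.4,-0.0],[0,0,-2.3]],[[1.6,-29.4,-0.0],[0,0,-2.3]],[[2.8,-29.3,-0.0],[0,0,-2.3]],[[4.0,-29.1,-0.0],[0,0,-2.3]],[[5.1,-28.9,-0.0],[0,0,-2.3]],[[6.3,-28.7,-0.0],[0,0,-2.3]],[[7.4,-28.4,-0.0],[0,0,-2.3]],[[8.6,-28.1,-0.0],[0,0,-2.3]],[[9.7,-27.8,-0.0],[0,0,-2.3]],[[10.8,-27.3,-0.0],[0,0,-2.3]]]
```

View pics/w1.png

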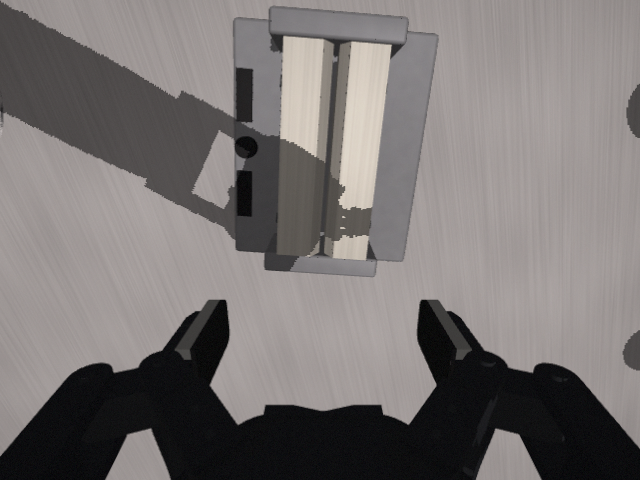

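The wrist view shows the sealer from above. The jaw gap runs from about (337,42) to (322,256), nearly in line with the tool's y axis.

Run:
```python
from h import *
im=cv2.imread('pics/w1.png')[20:280,265:405]; g=cv2.resize(im,None,fx=2.2,fy=2.2,interpolation=cv2.INTER_CUBIC)
g2=cv2.resize(cv2.convertScaleAbs(im,alpha=1.8,beta=10),None,fx=2.2,fy=2.2,interpolation=cv2.INTER_CUBIC)
cv2.imwrite('pics/w1c.png',np.hstack([g,g2]))
G=cv2.cvtColor(cv2.imread('pics/w1.png'),cv2.COLOR_BGR2GRAY)
for r in (60,80,100,120,180,240): print(r,G[r,308:364].tolist())
```

```text
60 [192, 194, 197, 198, 196, 191, 193, 195, 198, 200, 198, 198, 195, 199, 170, 142, 138, 135, 135, 136, 133, 132, 131, 131, 122, 127, 132, 132, 132, 90, 69, 106, 114, 114, 113, 117, 119, 116, 118, 120, 119, 135, 188, 201, 201, 202, 202, 203, 203, 204, 200, 202, 206, 206, 206, 206]
80 [198, 201, 201, 199, 196, 195, 199, 200, 204, 201, 198, 197, 202, 162, 137, 137, 138, 137, 134, 133, 133, 131, 134, 93, 63, 65, 64, 64, 64, 95, 112, 115, 115, 117, 119, 119, 118, 119, 118, 119, 186, 202, 204, 205, 208, 207, 209, 206, 205, 206, 210, 209, 208, 209, 209, 209]
100 [204, 205, 202, 199, 199, 202, 205, 204, 204, 199, 200, 194, 156, 138, 138, 137, 138, 136, 133, 133, 135, 116, 77, 63, 62, 63, 64, 75, 109, 117, 116, 116, 118, 119, 120, 119, 120, 119, 169, 201, 208, 209, 210, 211, 212, 212, 208, 208, 213, 211, 210, 212, 212, 211, 211, 212]
120 [207, 202, 200, 201, 203, 205, 205, 201, 198, 201, 174, 143, 137, 138, 139, 138, 134, 135, 135, 137, 97, 63, 60, 61, 61, 64, 104, 118, 118, 117, 117, 120, 121, 121, 120, 94, 145, 195, 207, 211, 215, 214, 214, 214, 210, 210, 213, 213, 211, 213, 213, 212, 213, 214, 215, 213]
180 [90, 92, 91, 90, 86, 89, 86, 81, 80, 80, 80, 78, 79, 80, 80, 75, 63, 60, 60, 59, 65, 73, 80, 81, 79, 78, 81, 81, 81, 83, 82, 159, 198, 206, 211, 213, 211, 212, 210, 204, 207, 207, 207, 209, 210, 206, 207, 209, 212, 208, 203, 205, 206, 208, 207, 210]
240 [90, 88, 86, 79, 78, 77, 77, 75, 78, 79, 79, 91, 67, 52, 50, 54, 66, 108, 120, 120, 118, 117, 117, 91, 81, 78, 84, 89, 90, 92, 91, 169, 192, 189, 188, 190, 190, 193, 193, 192, 189, 187, 191, 186, 187, 187, 190, 192, 192, 197, 196, 195, 192, 191, 191, 190]
```

play_rows --motion '[[[0.4,-29.4,0],[0,0,-2.3]],[[1.6,-29.4,0],[0,0,-2.3]],[[2.8,-29.3,0],[0,0,-2.3]],[[4.0,-29.1,0],[0,0,-2.3]],[[5.1,-28.9,0],[0,0,-2.3]],[[6.3,-28.7,0],[0,0,-2.3]],[[7.4,-28.4,0],[0,0,-2.3]],[[8.6,-28.1,0],[0,0,-2.3]],[[9.7,-27.8,0],[0,0,-2.3]],[[10.8,-27.3,0],[0,0,-2.3]],[[0,0,0],[0,0,0]],[[0,0,0],[0,0,0]]]'

```text
time_s: 2.93
eef_pos: [505.2, 50.2, 249.8]
ee_rot: [0.0, 0.996, 0.087, -0.0]
force: [0.1, 0.3, -0.3]
grip_width: 0.992
```

Run:
```python
from h import *
np.set_printoptions(precision=2,suppress=True)
T=pose(); im=ctrl.capture('wrist'); save(im,'w2.png'); np.save('T2.npy',T); C=cam('wrist',T)
for g in ['gauge_mid_grip','gauge_thick_grip','gauge_thin_grip']:
  for d in ctrl.spot_in('wrist',g):
    px=np.array(d['position'])*[640,480]; print(g,d['p'],px,atz(C,px,110))
```

```text
gauge_mid_grip 0.82 [345.79 142.99] [510.75 120.81 110.  ]
gauge_mid_grip 0.73 [179.78 134.4 ] [375.52 103.88 110.  ]
gauge_mid_grip 0.71 [459.58 143.42] [603.31 136.97 110.  ]
gauge_thick_grip 0.83 [346.43  44.4 ] [497.17 191.61 110.  ]
```

View pics/w1c.png

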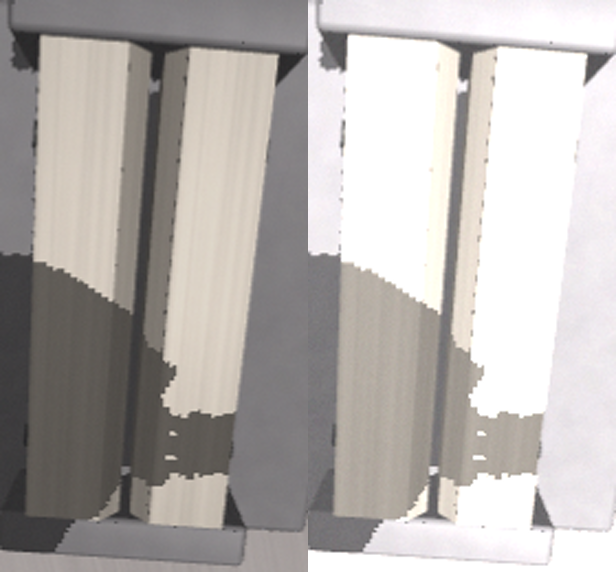

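View pics/w2.png

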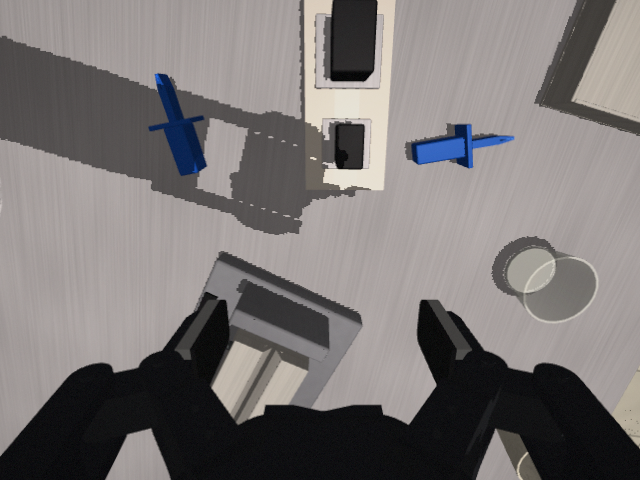

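The wrist view shows the mid gauge at the near end of the rack. Its handle spans about (336–365, 123–168), its collar (322–371, 119–168), and the rack's end edge is at row 189. I'll work out exact positions.

Run:
```python
from h import *
np.set_printoptions(precision=2,suppress=True)
C=cam('wrist',np.load('T1.npy'))
Z=110
L=np.array([atz(C,p,Z)[:2] for p in [(322.2,60),(320.9,80),(319.8,100),(318.2,120)]])
Rr=np.array([atz(C,p,Z)[:2] for p in [(349.7,60),(347.9,80),(346,100),(344.2,120),(338.2,213)]])
for A in (L,Rr):
    f=np.polyfit(A[:,1],A[:,0],1); print('x=%.4f y + %.2f'%tuple(f),'yaw',-np.degrees(np.arctan(f[0])),A[0],A[-1])
    print(np.polyval(f,-175))
print('ends',atz(C,(324,39),Z),atz(C,(351.4,42.7),Z),atz(C,(333.2,259.5),Z),atz(C,(322,257),Z))
C=cam('wrist',np.load('T2.npy')); im=cv2.imread('pics/w2.png'); g=cv2.cvtColor(im,cv2.COLOR_BGR2GRAY)
m=(g<60).astype(np.uint8); m[:, :330]=0; m[:,372:]=0; m[:112]=0; m[172:]=0
n,l,s,c=cv2.connectedComponentsWithStats(m); k=1+np.argmax(s[1:,4]); print(s[k],c[k])
pts=np.argwhere(l==k)[:,::-1].astype(np.float32); print(cv2.boxPoints(cv2.minAreaRect(pts)))
for r in range(118,174,6): print(r,g[r,316:376:1].tolist())
print('top',[atz(C,p,130) for p in [(337,123),(365,123),(337,168),(365,168)]])
print('rack corners',atz(C,(306,189),75),atz(C,(384,190),75),atz(C,(396,0),75))
print('collar',[atz(C,p,80) for p in [(323,119),(370,119),(371,168),(322,168)]])
```

```text
x=0.3059 y + 495.68 yaw -17.01043947942423 [ 462.93 -106.93] [ 450.1  -148.69]
442.1403566589457
x=0.2887 y + 515.36 yaw -16.102351959746134 [ 483.53 -111.6 ] [ 449.81 -227.82]
464.84021406301196
ends [467.43 -93.31 110.  ] [ 487.12 -100.32  110.  ] [ 436.19 -269.85  110.  ] [ 426.68 -265.15  110.  ]
[ 334  123   30   46 1262] [348.81 145.85]
[[333.51 167.84]
 [335.11 122.83]
 [363.9  123.85]
 [362.29 168.87]]
118 [219, 220, 219, 220, 220, 220, 181, 166, 168, 168, 168, 169, 168, 163, 162, 136, 123, 122, 125, 155, 166, 165, 190, 197, 197, 197, 197, 198, 198, 154, 130, 132, 182, 198, 196, 197, 197, 197, 198, 199, 196, 199, 154, 130, 177, 192, 192, 191, 191, 191, 192, 190, 191, 191, 214, 222, 221, 220, 221, 221]
124 [220, 220, 221, 220, 220, 221, 179, 190, 200, 196, 199, 201, 203, 138, 89, 87, 84, 85, 85, 87, 68, 54, 42, 27, 26, 31, 31, 32, 32, 31, 30, 33, 30, 32, 31, 58, 68, 67, 67, 67, 68, 68, 66, 67, 68, 66, 86, 97, 179, 203, 203, 205, 209, 209, 191, 214, 221, 221, 221, 221]
130 [102, 103, 186, 219, 220, 154, 144, 190, 200, 196, 199, 201, 137, 89, 88, 86, 85, 86, 72, 36, 6, 16, 26, 4
[... 1702 characters left out ...]
, 215, 224, 224, 224, 224, 223, 224]
172 [103, 103, 104, 101, 102, 104, 102, 104, 197, 223, 224, 224, 223, 224, 224, 225, 224, 225, 225, 226, 226, 226, 226, 226, 225, 226, 227, 226, 227, 226, 226, 227, 227, 227, 226, 226, 227, 227, 227, 227, 226, 225, 224, 224, 225, 225, 225, 224, 225, 225, 225, 224, 224, 224, 224, 225, 224, 224, 225, 224]
top [array([499.97, 134.4 , 130.  ]), array([520.71, 138.08, 130.  ]), array([506.22, 101.61, 130.  ]), array([527.82, 105.44, 130.  ])]
rack corners [483.81  71.2   75.  ] [558.2   83.41  75.  ] [531.82 238.48  75.  ]
collar [array([488.87, 136.71,  80.  ]), array([530.16, 144.04,  80.  ]), array([540.44, 102.09,  80.  ]), array([495.47,  94.11,  80.  ])]
```

Run:
```python
import cv2
im=cv2.imread('pics/w2.png')[100:200,296:404]; cv2.imwrite('pics/w2c.png',cv2.resize(im,None,fx=5.5,fy=5.5,interpolation=cv2.INTER_CUBIC))
```

```text
(no output)
```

View pics/w2c.png

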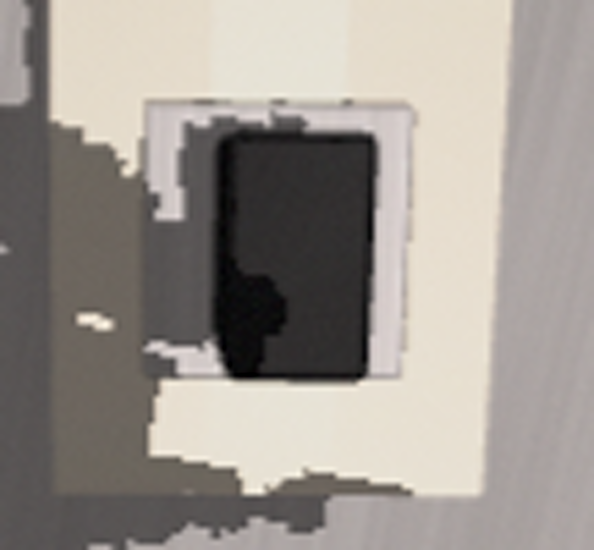

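Mid gauge: handle at (513.5, 119.6), yaw about 9.6°. The collar, handle-top and two-camera estimates all agree. Mouth: (451.5, −182), yaw about −16.6°.

Run:
```python
from h import *
plan([513.5,119.6,150],9.6,5)
```

```text
from [505.12783019  49.06032259 250.00736267] 9.891695733710138 tilt [-4.60518110e-05 -1.93998691e-04 -9.99999980e-01]
[[[4.1,-13.6,20.0],[0,0,0.06]],[[4.1,-13.6,20.0],[0,0,0.06]],[[4.0,-13.6,20.0],[0,0,0.06]],[[4.0,-13.6,20.0],[0,0,0.06]],[[4.0,-13.6,20.0],[0,0,0.06]]]
```

play_rows --motion '[[[4.1,-13.4,16],[0,0,0.1]],[[4.1,-13.4,18],[0,0,0.1]],[[4.1,-13.4,18],[0,0,0.1]],[[4.1,-13.4,18],[0,0,0]],[[4.0,-13.4,15],[0,0,0]],[[0,0,15],[0,0,0]],[[0,0,15],[0,0,0]],[[0,0,15],[0,0,0]],[[0,0,15],[0,0,0]],[[0,0,10],[0,0,0]],[[0,0,5],[0,0,0]],[[0,0,0],[0,0,0]]]' --fingers 85

```text
time_s: 4.13
eef_pos: [513.6, 119.4, 89.3]
ee_rot: [-0.0, 0.996, 0.084, -0.001]
force: [-0.2, 0.8, -0.6]
grip_width: 0.995
```

play_rows --motion '[[[0,0,0],[0,0,0]],[[0,0,0],[0,0,0]],[[0,0,0],[0,0,0]],[[0,0,0],[0,0,0]],[[0,0,0],[0,0,0]],[[0,0,0],[0,0,0]],[[0,0,0],[0,0,0]],[[0,0,0],[0,0,0]],[[0,0,0],[0,0,0]],[[0,0,0],[0,0,0]]]' --fingers 5 --squeeze 60

```text
time_s: 4.97
eef_pos: [514.1, 120.0, 90.4]
ee_rot: [0.0, 0.996, 0.085, 0.0]
force: [-0.2, 0.2, 5.8]
grip_width: 0.238
```

play_rows --motion '[[[0,0,-4],[0,0,0]],[[0,0,-8],[0,0,0]],[[0,0,-12],[0,0,0]],[[0,0,-16],[0,0,0]],[[0,0,-20],[0,0,0]],[[0,0,-20],[0,0,0]],[[0,0,-20],[0,0,0]],[[0,0,-20],[0,0,0]],[[0,0,0],[0,0,0]],[[0,0,0],[0,0,0]]]'

```text
time_s: 5.8
eef_pos: [513.9, 119.9, 210.3]
ee_rot: [0.0, 0.996, 0.085, 0.001]
force: [-0.5, -0.3, -2.2]
grip_width: 0.239
```

Run:
```python
from h import *
np.set_printoptions(precision=2,suppress=True)
s=ctrl.sense(); print(s['force'],s['wrist_torque'],s['grip_width'])
T=pose(); im=ctrl.capture('wrist'); save(im[200:480,160:480],'w3.png'); np.save('T3.npy',T)
plan([451.5,-182,210],-16.6,13)
```

```text
[-0.5  -0.29 -2.17] [-0.05  0.02 -0.02] 0.23859333735407434
from [513.4  119.94 209.23] 9.733550818959158 tilt [-0.  0. -1.]
[[[-8.6,22.1,-0.1],[0,0,2.03]],[[-7.8,22.4,-0.1],[0,0,2.03]],[[-7.0,22.6,-0.1],[0,0,2.03]],[[-6.2,22.9,-0.1],[0,0,2.03]],[[-5.4,23.1,-0.1],[0,0,2.03]],[[-4.6,23.3,-0.1],[0,0,2.03]],[[-3.8,23.4,-0.1],[0,0,2.03]],[[-2.9,23.5,-0.1],[0,0,2.03]],[[-2.1,23.6,-0.1],[0,0,2.03]],[[-1.3,23.7,-0.1],[0,0,2.03]],[[-0.4,23.7,-0.1],[0,0,2.03]],[[0.4,23.7,-0.1],[0,0,2.03]],[[1.2,23.7,-0.1],[0,0,2.03]]]
```

View pics/w3.png

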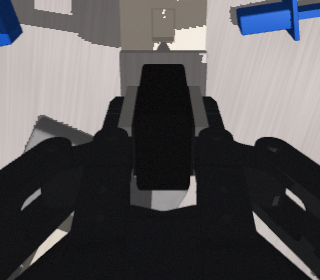

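The gauge is held square between the pads: black handle centred, collar level behind it, slot empty below. Traversing to the sealer.

play_rows --motion '[[[-8.6,22.1,0],[0,0,2.03]],[[-7.8,22.4,0],[0,0,2.03]],[[-7.0,22.6,0],[0,0,2.03]],[[-6.2,22.9,0],[0,0,2.03]],[[-5.4,23.1,0],[0,0,2.03]],[[-4.6,23.3,0],[0,0,2.03]],[[-3.8,23.4,0],[0,0,2.03]],[[-2.9,23.5,0],[0,0,2.03]],[[-2.1,23.6,0],[0,0,2.03]],[[-1.3,23.7,0],[0,0,2.03]],[[-0.4,23.7,0],[0,0,2.03]],[[0.4,23.7,4],[0,0,2.03]],[[1.2,23.7,6],[0,0,2.0]],[[0,0,12],[0,0,0]],[[0,0,8],[0,0,0]],[[0,0,0],[0,0,0]],[[0,0,0],[0,0,0]],[[0,0,0],[0,0,0]]]'

```text
time_s: 7.35
eef_pos: [452.2, -181.5, 180.1]
ee_rot: [-0.0, 0.99, -0.144, 0.0]
force: [0.8, -0.3, -0.6]
grip_width: 0.243
```

Run:
```python
from h import *
np.set_printoptions(precision=2,suppress=True)
s=ctrl.sense(); print(s['time_s'],s['force'],s['eef_pos'])
T=pose(); print(yaw(T)); im=ctrl.capture('wrist'); np.save('T4.npy',T); sc=ctrl.capture('scene'); save(sc,'s4.png'); save(im,'w4.png')
a=cv2.resize(im[100:400,180:460],(560,600)); 
save(a,'w4c.png')
b=sc[100:300,120:320]; save(cv2.resize(b,(600,600),interpolation=cv2.INTER_CUBIC),'s4c.png')
C=cam('scene'); B=T.copy()
print('pred tip px',proj(C,T[:3,3]+[0,0,-60]),'mouth pred',proj(C,[451.5,-182,110]))
```

```text
7.35 [ 0.75 -0.31 -0.64] [ 452.16 -181.46  180.13]
-16.561190394124008
pred tip px [197.45 181.37] mouth pred [198.58 185.45]
```

View pics/s4c.png

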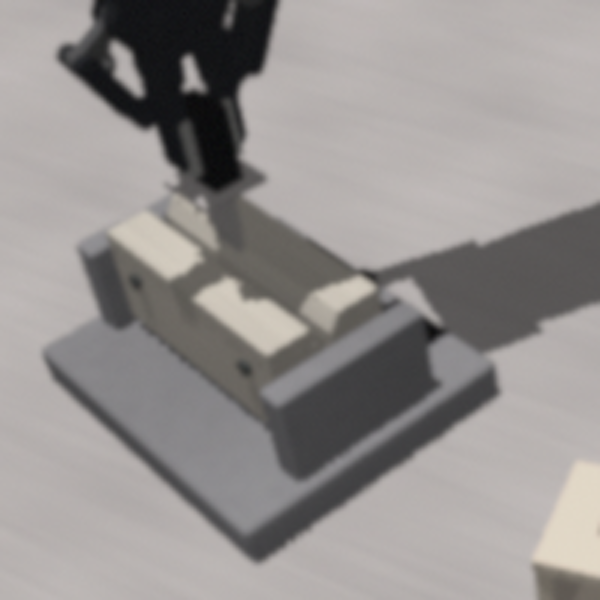

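View pics/w4c.png

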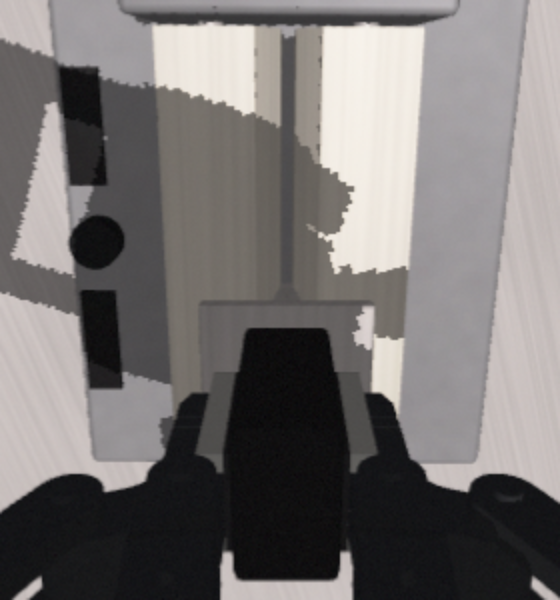

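Both views agree. In the crop the gap is at column 288, and the collar and handle centre are at 286–287, parallel to the gap. In the scene crop the blade tip is over the gap. Descending.

play_rows --motion '[[[0,0,5],[0,0,0]],[[0,0,5],[0,0,0]],[[0,0,5],[0,0,0]],[[0,0,3],[0,0,0]],[[0,0,3],[0,0,0]],[[0,0,3],[0,0,0]],[[0,0,3],[0,0,0]],[[0,0,3],[0,0,0]]]'

```text
time_s: 8.12
eef_pos: [452.2, -182.2, 150.1]
ee_rot: [0.0, 0.989, -0.145, 0.0]
force: [0.5, 0.4, 3.9]
grip_width: 0.239
```

play_rows --motion '[[[0,0,3],[0,0,0]],[[0,0,3],[0,0,0]],[[0,0,3],[0,0,0]],[[0,0,3],[0,0,0]],[[0,0,3],[0,0,0]]]'

```text
time_s: 8.53
eef_pos: [452.1, -182.2, 135.0]
ee_rot: [0.0, 0.989, -0.145, 0.0]
force: [-0.6, -1.0, 3.6]
grip_width: 0.239
```

play_rows --motion '[[[0,0,2],[0,0,0]],[[0,0,2],[0,0,0]],[[0,0,2],[0,0,0]]]'

```text
time_s: 8.78
eef_pos: [452.1, -182.1, 128.9]
ee_rot: [0.0, 0.989, -0.145, 0.0]
force: [0.1, -0.4, 3.8]
grip_width: 0.239
```

play_rows --motion '[[[0,0,1],[0,0,0]],[[0,0,1],[0,0,0]],[[0,0,0.5],[0,0,0]],[[0,0,0],[0,0,0]]]'

```text
time_s: 9.12
eef_pos: [452.0, -182.0, 126.4]
ee_rot: [-0.0, 0.989, -0.145, 0.0]
force: [-0.6, -0.9, 2.0]
grip_width: 0.235
```

play_rows --motion '[[[0,0,0.5],[0,0,0]],[[0,0,0.5],[0,0,0]],[[0,0,0],[0,0,0]]]'

```text
time_s: 9.37
eef_pos: [452.0, -182.0, 125.5]
ee_rot: [0.0, 0.989, -0.145, 0.0]
force: [0.6, -0.6, 3.8]
grip_width: 0.24
```

play_rows --motion '[[[0,0,0.5],[0,0,0]],[[0,0,0.3],[0,0,0]],[[0,0,0],[0,0,0]]]'

```text
time_s: 9.62
eef_pos: [452.3, -182.2, 125.4]
ee_rot: [0.0, 0.99, -0.145, 0.001]
force: [0.0, 0.6, 9.1]
grip_width: 0.242
```

play_rows --motion '[[[0,0,0.5],[0,0,0]],[[0,0,0],[0,0,0]]]'

```text
time_s: 9.78
eef_pos: [452.5, -182.3, 125.4]
ee_rot: [0.0, 0.989, -0.145, 0.001]
force: [0.2, 1.8, 14.1]
grip_width: 0.236
```

play_rows --motion '[[[0,0,0.5],[0,0,0]],[[0,0,0.3],[0,0,0]],[[0,0,0],[0,0,0]]]'

```text
time_s: 10.03
eef_pos: [452.9, -182.4, 125.3]
ee_rot: [0.001, 0.99, -0.145, 0.001]
force: [-1.4, 2.4, 21.1]
grip_width: 0.236
```

It came up firm: z is stopped at 125.4 while the force climbs from 4 to 21 N. Relaxing the push, opening the fingers, then retreating straight up.

play_rows --motion '[[[0,0,-0.6],[0,0,0]],[[0,0,-0.6],[0,0,0]],[[0,0,0],[0,0,0]]]'

```text
time_s: 10.28
eef_pos: [452.3, -182.1, 125.4]
ee_rot: [0.0, 0.99, -0.145, 0.001]
force: [0.0, 1.5, 10.2]
grip_width: 0.241
```

play_rows --motion '[[[0,0,0],[0,0,0]],[[0,0,0],[0,0,0]],[[0,0,0],[0,0,0]],[[0,0,0],[0,0,0]],[[0,0,0],[0,0,0]],[[0,0,0],[0,0,0]],[[0,0,0],[0,0,0]],[[0,0,0],[0,0,0]],[[0,0,0],[0,0,0]]]' --fingers 80

```text
time_s: 11.03
eef_pos: [452.0, -182.0, 124.6]
ee_rot: [0.0, 0.989, -0.145, -0.0]
force: [-1.0, 1.8, 0.6]
grip_width: 0.939
```

play_rows --motion '[[[0,0,-5],[0,0,0]],[[0,0,-10],[0,0,0]],[[0,0,-20],[0,0,0]],[[0,0,-25],[0,0,0]],[[0,0,-25],[0,0,0]],[[0,0,-25],[0,0,0]],[[0,20,-20],[0,0,0]],[[0,25,0],[0,0,0]],[[0,25,0],[0,0,0]],[[0,0,0],[0,0,0]],[[0,0,0],[0,0,0]]]'

```text
time_s: 11.95
eef_pos: [431.7, -249.7, 255.3]
ee_rot: [0.0, 0.989, -0.145, 0.0]
force: [0.4, 0.6, 0.2]
grip_width: 0.939
```

Run:
```python
from h import *
np.set_printoptions(precision=2,suppress=True)
im=ctrl.capture('wrist'); sc=ctrl.capture('scene')
b=cv2.resize(sc[110:310,120:455],(800,478),interpolation=cv2.INTER_CUBIC); save(b,'end.png')
save(im[:300,150:500],'endw.png'); print(ctrl.sense()['force'],ctrl.sense()['eef_pos'])
```

```text
[0.59 0.31 0.56] [ 432.07 -248.49  255.03]
```

View pics/end.png

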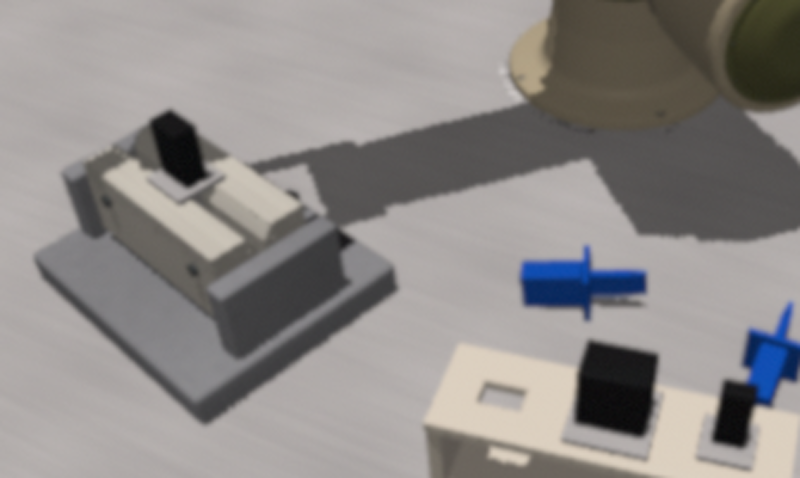

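View pics/endw.png

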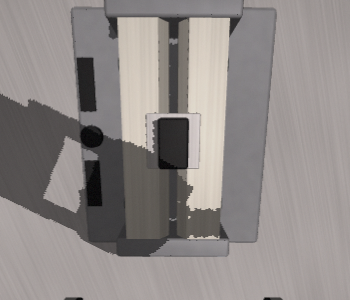

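The gauge stands upright with its collar flat on the jaws, mid-length (collar at rows 113–168, jaws at rows 15–240). The other two gauges are still in the rack, and the gripper is clear. Handing in.

```bash
python3 -c "
from rig import ctrl; print(ctrl.finish_job())"
```

```text
the job is handed in; nothing more can be done
None
```

The middle gauge is standing in the bag sealer's gap with its collar on the jaw tops, and the job was handed in after about 12 s of robot time.

- **Grasp:** I took the gauge from the rack by its handle and lowered it straight down at about the middle of the jaws.
- **Drag:** The force read about 2–4 N during the slide, a little under the 5–11 N in the description. The readings were noisy and I made no correction for the gauge's own weight.
- **Stop:** It came up firm at a tool height of 125.4 mm, where the force climbed to 21 N with no further travel. I eased the push to about 10 N before opening the fingers.
- **Last pictures:** The gauge stands upright and centred along the jaws. The thin and thick gauges are still in the rack, the blue look-alikes look undisturbed, and the robot touches nothing.

No check failed. Apart from the low drag reading, the only disagreement was the detector's mouth position, which was up to about 100 mm off. I used the jaw edges measured in the wrist picture instead.

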